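# Dress the thread display

## Robot

A 6-joint arm with a two-finger parallel gripper is mounted at the origin on a cart in front of the work surface, level with it; the furniture and walls round the work are solid. World frame = base frame: x ahead of the robot, y to its left, z up, the work surface at z = 0. Lengths are in m, angles in rad, forces in N, time in s.
With the tool pointing down it reaches from about 0.375 to 0.975 m from the base axis. Payload 3.8 kg.
Tool frame: the origin (TCP) lies midway between the tips of the shut fingers; the grasp point (between the pads) lies 19 mm behind it (manip.hold_point_z is the distance from the TCP to the grasp point, in m); z points along the fingers, y is the line along which they close (so a half turn about z gives the same grasp; the last joint's range is limited). The gripper opens to 88 mm and grips with 3 to 60 N. Pads are 18 mm wide; open, the fingers measure 123 mm over their backs; the gripper's body (75 mm by 187 mm) begins 45 mm behind the grasp point.
Start: joints at [-1.331, 0.264, 1.604, -0, 1.274, -0.037], TCP at [0.184, -0.649, 0.239] pointing down, gripper open.
Joint ranges: [-2.63, 2.63], [-0.94, 2.18], [0.31, 2.57], [-1.31, 4.45], [0, 2.66], [-2.55, 2.55]. Speed limits (rad/s): [2.57, 2.57, 3.14, 3.14, 3.14, 3.14].

## Interface

Orientations are given as a 3x3 rotation matrix whose columns are the frame's x, y, z axes.
In Python, from station import readout, vision, order, manip gives the robot as it stands.
- The arm moves only by the tool servo_tool, never from a script. Its argument "deltas" is text: rows parted by semicolons, each of 5 numbers parted by spaces: the shift along the world's x, y, z in units of 40 mm (1.0 is 40 mm), then the turn about the world's z in units of 5 degrees (1.0 is 5 degrees), then the finger opening in mm, from 0 to 88.1. A call has 1 to 5 rows; each row is the pose to reach, as a shift and turn from the pose commanded when the call began; what a row does not reach only later rows make up. A row lasts 1/12 s, in which the tool goes at most 41.7 mm and 7.16 degrees, less where a joint would pass 70% of its speed; a pose out of reach is approached as far as the arm can. A call with a gripper value outside its range is refused whole. The fingers move at their own pace and stop on an object; "grip_force" is the grip in N (left out, the last holds). Time passes only in rows, so rows that repeat a pose let the fingers close. It gives the time, the measured TCP pose, the force, the opening and the grip force at its end, in the units of the state.
- readout.observe(): the state, without advancing time (a new reading comes with each control period).
- vision.camera(name): name is "side" or "top"; returns (picture, depth): 420x560x3 uint8, red, green, blue; 420x560 float32, m along the optical axis (not along the pixel's ray), 0 where there is no reading.
- vision.camera_model(name): a dict with "mtx" (3x3 intrinsics, pixels), "pose" (4x4, takes a point from camera to world coordinates). Camera axes: x right, y down, z forward; pixel columns grow to the right and rows downward; lengths in m; the calibration is good to about 2 mm. A picture is of the moment at which its call begins. camera_model takes no time and is no camera call.
- order.hand_in(): hands the job in; it is judged then, once.
The state is a dict: "time": time; "q": joint angles; "joint_velocities": joint speeds; "tau": joint torques, N m; "ee_pos": TCP position; "ee_rot": TCP orientation; "force": force on the tool from outside, world axes, zero at the start; "wrist_torque": the same for the moment, N m; "opening": opening from 0.0 (shut) to 1.0 (fully open); "finger_force": force on a finger pad.
Only numpy, scipy, OpenCV 4.12 (cv2) and the standard library are available. Lean on these libraries where they do the work, as an engineer would, in place of code of your own. Each camera call takes 0.05 s, during which the arm holds its last target. There are 200 camera calls.

## Task

Dress the showroom's thread display: pick the four threads (tall cone, short cone, spool and bobbin) out from among the other things on the near half of the right-hand table and stand each upright in the middle of its own round wooden plinth on the left-hand table, matched by size: the tallest thread on the largest plinth, the next tallest on the next largest, and so on down to the bobbin, flat on the smallest. Leave the oil bottle standing where it is.

Things in the scene. Friction and masses are not known exactly. Their poses are not given: they have to be found in the camera images.
- tall_cone: loose: navy blue sewing thread on a white plastic cone, standing upright in the near half of the right-hand table (the cones and spools at the far back beside the sewing machine are stock, not part of this); the tallest thread, 114 mm high, about 62 mm wide at the foot and narrowing upward, 0.12 kg. Origin: centre of its foot, z up along its axis
- short_cone: loose: green sewing thread on a white plastic cone, standing upright; 99 mm high, about 60 mm wide at the foot and narrowing upward, a short loose thread end lies beside the foot, 0.12 kg. Origin: centre of its foot, z up along its axis
- spool: loose: small red thread spool with white ends, standing on its end; 35 mm diameter, 49 mm high, 35 g. Origin: centre of its foot, z up along its axis
- bobbin: loose: steel machine bobbin wound with red thread, lying flat with its axis upright; 21 mm diameter, 10 mm high, 12 g. Origin: centre of its underside, z up. (The bobbin case near the threads is an open steel cup of 26 mm with an arm, not this.)
- plinth_1: fixed: the largest of four plain flat-topped round wooden plinths on the left-hand table, 110 mm diameter, 60 mm high. Origin: centre of its underside, on the table; its flat top is 60 mm above
- plinth_2: fixed: the second largest round wooden plinth, 96 mm diameter, 44 mm high. Origin: centre of its underside; its flat top is 44 mm above
- plinth_3: fixed: the third largest round wooden plinth, 76 mm diameter, 28 mm high. Origin: centre of its underside; its flat top is 28 mm above
- plinth_4: fixed: the smallest round wooden plinth, 56 mm diameter, 12 mm high. Origin: centre of its underside; its flat top is 12 mm above
- oil_bottle: loose bystander, to be left alone: pale oil bottle with a red spout cap standing upright among the threads, 46 mm wide, 128 mm high. Origin: centre of its underside. (Fixed equipment near: a blue drawer cabinet 165 mm high whose far right corner, the nearest to the threads, is at about x 0.42, y -0.15, and a green parts box 42 mm high reaching to x 0.61, y -0.17.)
Things that resemble listed ones, but are neither listed nor needed, are in the scene too. What is shaped like the plinth_1 but blue or yellow is not meant.

How it is judged:
At the end, for the whole second after the job is handed in: The tall cone stands on the 110 mm plinth, the short cone on the 96 mm plinth, the spool on the 76 mm plinth and the bobbin on the 56 mm plinth, each upright (within 0.12 rad), resting on the plinth's top, its centre within 15 mm of the plinth's centre, released and at rest (horizontal distance between tall_cone and plinth_1 below 0.015 m and z of tall_cone in the frame of plinth_1 between 0.056 and 0.065 m and angle between each of tall_cone, short_cone, spool, bobbin's own z axis and vertical below 0.12 rad and linear speed of each of tall_cone, short_cone, spool, bobbin below 0.02 m/s and horizontal distance between short_cone and plinth_2 below 0.015 m and z of short_cone in the frame of plinth_2 between 0.04 and 0.049 m and horizontal distance between spool and plinth_3 below 0.015 m and z of spool in the frame of plinth_3 between 0.024 and 0.033 m and horizontal distance between bobbin and plinth_4 below 0.015 m and z of bobbin in the frame of plinth_4 between 0.008 and 0.017 m); the robot touches nothing.
It fails at once if the oil bottle was shifted by more than 30 mm or tipped (distance of oil_bottle from where it was at the start of the episode above 0.03 m or angle between oil_bottle's own z axis and vertical above 0.3 rad).
It also fails if it takes over 144 s, if anything falls off the work surface, if the arm or the gripper's body presses on something with over 40 N, if the wrist force passes 120 N, or if a joint passes its speed limit or range.

## Working session

There is one attempt and no reset: what is moved stays moved. The work goes in short steps, Python scripts to look and compute and a tool call to move; the robot and the scene stay as the last step left them, time stands still between calls to the robot, and variables do not carry over. Pictures are saved under pics/ and viewed, at most 14 in all, crops included, and the job is handed in when it is done.

Besides the shell and the picture viewer there is one more tool, called after "Request:" as name(argument=value, ...), one argument or row to a line, values as JSON. servo_tool: Moves the arm, as the interface text tells. Its arguments: {"type":"object","properties":{"deltas":{"type":"string"},"grip_force":{"type":"number"}},"required":["deltas"]}

```bash
ls; mkdir -p pics; python3 - <<'E'
from station import readout, vision, order, manip
import cv2, numpy as np
s=readout.observe(); print(s['time'],s['ee_pos'],s['ee_rot'],s['opening'],manip.hold_point_z)
for n in ['top','side']:
    im,d=vision.camera(n); m=vision.camera_model(n)
    cv2.imwrite(f'pics/{n}0.png',im[:,:,::-1]); np.savez(f'{n}0.npz',im=im,d=d,mtx=m['mtx'],pose=m['pose'])
    print(n,m['mtx'].tolist(),np.round(m['pose'],3).tolist(), (d==0).mean())
E
```

```text
pics
0.0 [ 0.18431317 -0.64864398  0.23743351] [[ 9.61927112e-01  2.73305612e-01 -5.24016488e-04]
 [ 2.73306108e-01 -9.61924913e-01  2.05759770e-03]
 [ 5.82884827e-05 -2.12247592e-03 -9.99997746e-01]] 1.001249533653479 0.0187
top [[474.8902968056015, 0.0, 277.8227036989189], [0.0, 474.8902968056015, 213.29429778498965], [0.0, 0.0, 1.0]] [[0.123, -0.971, 0.204, 0.175], [-0.992, -0.121, 0.022, 0.064], [0.003, -0.205, -0.979, 1.414], [0.0, 0.0, 0.0, 1.0]] 0.0038562925170068027
side [[401.1422103345627, 0.0, 279.50891457340185], [0.0, 401.1422103345627, 206.3550240922082], [0.0, 0.0, 1.0]] [[0.968, -0.108, 0.226, 0.14], [-0.25, -0.498, 0.83, -1.119], [0.023, -0.86, -0.509, 0.784], [0.0, 0.0, 0.0, 1.0]] 0.09250850340136055
```

View pics/top0.png

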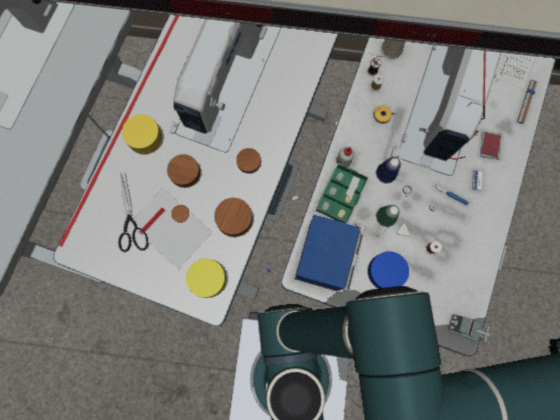

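View pics/side0.png

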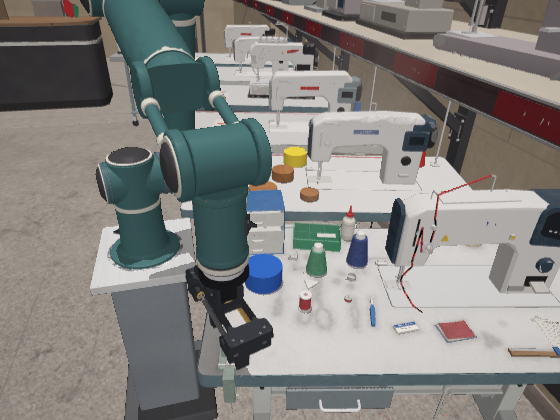

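The top view shows the navy cone at about (388,168), green cone (388,214), spool (435,247) and bobbin candidates near (432,207) and (407,190). Plinths are at (233,216), (183,170), (248,160) and (180,213). I'll zoom in on the bobbin.

```bash
cat > h.py <<'E'
import numpy as np, cv2
def load(n,k=0):
    z=np.load(f'{n}{k}.npz'); return z['im'],z['d'],z['mtx'],z['pose']
def shot(n,k):
    from station import vision
    im,d=vision.camera(n); m=vision.camera_model(n)
    np.savez(f'{n}{k}.npz',im=im,d=d,mtx=m['mtx'],pose=m['pose']); return im,d,m['mtx'],m['pose']
def cloud(d,K,T):
    v,u=np.mgrid[:d.shape[0],:d.shape[1]]
    P=np.stack([(u-K[0,2])/K[0,0]*d,(v-K[1,2])/K[1,1]*d,d],-1)
    return P@T[:3,:3].T+T[:3,3]
def ray(u,v,z,K,T):
    r=T[:3,:3]@np.array([(u-K[0,2])/K[0,0],(v-K[1,2])/K[1,1],1.])
    return T[:3,3]+r*(z-T[2,3])/r[2]
def proj(p,K,T):
    c=T[:3,:3].T@(np.asarray(p)-T[:3,3]); return (K@c/c[2])[:2]
E
python3 - <<'E'
from h import *
a=load('top')[0][130:280,330:480]; b=load('side')[0][225:335,270:400]
f=lambda x:cv2.resize(x,(400,400*x.shape[0]//x.shape[1]),interpolation=cv2.INTER_CUBIC)
a,b=f(a),f(b); o=np.zeros((400,800,3),np.uint8); o[:a.shape[0],:400]=a;o[:b.shape[0],400:]=b
cv2.imwrite('pics/c1.png',o[:,:,::-1])
for n in ['top','side']:
    im,d,K,T=load(n); P=cloud(d,K,T)
    t=(P[...,2]>-.03)&(P[...,2]<.008)&(P[...,0]>.4)&(P[...,0]<.8)&(P[...,1]<-.2)&(P[...,1]>-.6)
    print(n,'table z',np.percentile(P[t][:,2],[10,50,90]))
    for lo,hi,nm in [((100,80,40),(125,255,130),'navy'),((65,60,30),(88,255,160),'green'),((0,110,70),(8,255,255),'red'),((172,110,70),(180,255,255),'red2'),((3,60,40),(18,220,170),'wood')]:
        m=cv2.inRange(cv2.cvtColor(im,cv2.COLOR_RGB2HSV),lo,hi)
        N,L,S,C=cv2.connectedComponentsWithStats(m)
        for i in range(1,N):
            p=np.median(P[L==i],0)
            if S[i,4]>=6 and .25<p[0]<.95 and abs(p[1])<.75 and -.02<p[2]<.3: print(n,nm,S[i],C[i].round(1),p.round(3))
E
```

```text
top table z [-0.00471668 -0.00064041  0.00370541]
top navy [234  33   6  13  16] [236.8  39. ] [0.891 0.262 0.236]
top navy [227  57   3   6   8] [228.1  59.2] [0.831 0.279 0.232]
top navy [175 104   5   3  10] [176.9 104.9] [0.67  0.387 0.259]
top navy [446 131  21   9  61] [455.9 134.4] [ 0.671 -0.331  0.277]
top navy [377 159  23  23 255] [387.1 172.4] [ 0.617 -0.208  0.065]
top navy [475 171   3  13  24] [475.6 176.7] [ 0.657 -0.494  0.007]
top navy [474 185   3   4   7] [475.3 186.6] [ 0.626 -0.494  0.007]
top navy [447 192  21  12  70] [457.2 197.7] [ 0.584 -0.442  0.008]
top navy [ 296  215   63   75 3295] [327.5 252.7] [ 0.346 -0.051  0.164]
top navy [368 255  35  34 121] [376.2 276.9] [ 0.302 -0.19   0.052]
top green [ 317  163   50   59 1276] [340.8 193.4] [ 0.549 -0.084  0.004]
top green [377 206  21  20 233] [385.3 216.9] [ 0.484 -0.215  0.051]
top red [ 59  16 120 230 691] [115.4 136.6] [0.641 0.636 0.001]
top red [345 148   7   7  36] [347.7 151. ] [ 0.657 -0.084  0.098]
top red [143 208  21  23  87] [152.9 219.3] [ 0.403  0.471 -0.   ]
top red2 [483 133  17  22 261] [4
[... 1564 characters left out ...]
[ 0.714 -0.392  0.005]
side red [409 299   7   9  13] [411.5 303.1] [ 0.712 -0.427  0.003]
side red [441 323   4   2   6] [442.2 323.5] [ 0.749 -0.513  0.005]
side red [441 327  11  11  54] [446.6 331.6] [ 0.742 -0.541  0.006]
side red2 [299 298  12  12  99] [304.5 303.8] [ 0.415 -0.386  0.026]
side red2 [345 299   6   3   7] [347.4 300.3] [ 0.542 -0.381  0.004]
side red2 [443 321  31  17 308] [458.5 329.2] [ 0.78  -0.542  0.005]
side wood [272 165  22  18 244] [281.4 175. ] [0.545 0.357 0.03 ]
side wood [300 187  19  15 165] [309.8 194.8] [0.621 0.182 0.024]
side wood [249 188  28   3  42] [263.3 188.8] [0.439 0.204 0.059]
side wood [508 348  52   9 234] [532.4 353.2] [ 0.904 -0.649  0.008]
```

View pics/c1.png

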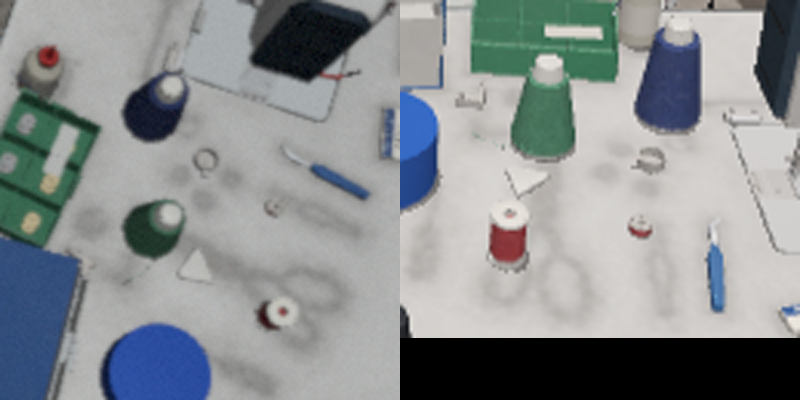

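The bobbin is the small white and red disc at top pixel (432,208) and side pixel (348,299). The bare ring at top (407,190) is the bobbin case. Next I'll measure everything precisely.

```bash
python3 - <<'E'
from h import *
im,d,K,T=load('top'); P=cloud(d,K,T); hsv=cv2.cvtColor(im,cv2.COLOR_RGB2HSV)
wood=cv2.inRange(hsv,(3,50,30),(18,230,190))
for nm,(u,v),h,dia in [('p1',(233,216),.06,.11),('p2',(183,170),.044,.096),('p3',(248,160),.028,.076),('p4',(180,213),.012,.056)]:
    m=np.zeros_like(wood); r=int(dia*190); m[v-r-3:v+r+4,u-r-3:u+r+4]=255
    mm=wood&m; mm[np.abs(P[...,2]-h)>.009]=0
    c=max(cv2.findContours(mm,0,cv2.CHAIN_APPROX_NONE)[0],key=cv2.contourArea)
    w=np.array([ray(a,b,h,K,T)[:2] for a,b in c[:,0]],np.float32)
    A=np.c_[2*w,np.ones(len(w))]; s=np.linalg.lstsq(A,(w**2).sum(1),rcond=None)[0]
    e=cv2.minEnclosingCircle(w)
    print(nm,'fit',s[:2].round(4),'D',2*np.sqrt(s[2]+s[0]**2+s[1]**2).round(4),'encl',np.round(e[0],4),round(2*e[1],4), 'z',np.median(P[...,2][mm>0]).round(4))
gray=im.min(2)
for n,L in [('top',[('tall',(394,162),.114,7),('short',(393,211),.099,7),('spool',(436,247),.049,9),('bob',(432,207),.01,7)]),('side',[('tall',(361,235),.114,7),('short',(318,247),.099,7),('spool',(305,294),.049,8),('bob',(348,298),.01,6)])]:
    im,d,K,T=load(n);P=cloud(d,K,T)
    for nm,(u,v),h,r in L:
        W=P[v-r:v+r+1,u-r:u+r+1]; m=(np.abs(W[...,2]-h)<.007 if h>.02 else W[...,2]>.0055)
        vs,us=np.nonzero(m); c=(us.mean()+u-r,vs.mean()+v-r)
        print(n,nm,m.sum(),np.round(c,1),'cloud',W[m].mean(0).round(4),'ray',ray(*c,h,K,T).round(4),'ext',np.ptp(W[m],axis=0).round(3))
    if 1:
        for nm,(u,v),h,r in L[3:]: print(im[v-5:v+6,u-6:u+7].min(2)); print((P[v-5:v+6,u-6:u+7,2]*1000).round().astype(int)); 
E
```

```text
p1 fit [0.4338 0.2246] D 0.1066 encl [0.4334 0.2252] 0.1107 z 0.0595
p2 fit [0.5592 0.3965] D 0.0932 encl [0.5585 0.3957] 0.0992 z 0.0434
p3 fit [0.6191 0.2064] D 0.0726 encl [0.6183 0.2073] 0.077 z 0.0276
p4 fit [0.4313 0.3899] D 0.0514 encl [0.4308 0.3901] 0.0544 z 0.0118
top tall 62 [393.8 162.1] cloud [ 0.6362 -0.2175  0.1126] ray [ 0.6357 -0.2172  0.114 ] ext [0.028 0.024 0.011]
top short 65 [393.1 210.1] cloud [ 0.499  -0.2291  0.0979] ray [ 0.4988 -0.2289  0.099 ] ext [0.025 0.023 0.013]
top spool 106 [435.3 246.7] cloud [ 0.418  -0.3696  0.0486] ray [ 0.4179 -0.3695  0.049 ] ext [0.033 0.032 0.014]
top bob 32 [433.1 207. ] cloud [ 0.5455 -0.3687  0.0098] ray [ 0.5454 -0.3687  0.01  ] ext [0.034 0.027 0.011]
[[160 157 161 158 155 149 146 146 149 151 151 153 155]
 [160 161 163 156 154 151 147 149 148 146 143 146 148]
 [164 163 160 160 153 148 151 154 150 142 142 149 143]
 [166 163 160 148 139 137 152 151 143 136 145 148 143]
 [169 167 161 122 134 153 149 134 141 147 147 145 147]
 [175 172 166 119 132 152 145 115 129 143 143 148 150]
 [176 174 166 124 123 137 144 138 144 141 145
[... 1516 characters left out ...]
134 186 181 183]
 [205 206 167  63  51  81  93 104  69  87 187 184 184]
 [207 206 206 131 109  71  70  66  83 151 187 184 183]
 [207 206 205 202 193 142 132 120 142 187 186 184 182]
 [206 206 204 201 200 197 193 191 191 187 184 184 180]]
[[ 0 -3  0  2  0  0  1  0  0  2  1 -2  0]
 [-2  0 -2 -1 -2 -3 -1 -2 -1 -1 -1 -3  0]
 [ 3 -1 -2  3 10  9 10  9 -1  0 -1 -1 -3]
 [-2 -3 -2  8  9 11  9 12  8  8  0  1  2]
 [ 0 -1  0  9  9  7  6  7 11 10 -5  1 -3]
 [-2 -1 -2  9 10  8  7  9 11  7 -2 -1  2]
 [-1 -1 -2  6 11 13  8 10  7  8 -3 -2 -2]
 [ 0 -1  0  2  2  4  7  8  7  5 -1  1 -2]
 [-1 -2 -3  1 -1  4  6  3  3  2 -1 -2 -3]
 [-1 -3  0  1 -1  0  0  0  1 -1  0 -2  1]
 [-2  1  2  1 -2 -3 -1  0  0  2 -2 -1 -1]]
```

```bash
python3 - <<'E'
from h import *
Q=[]
for n in ['top','side']:
    im,d,K,T=load(n); P=cloud(d,K,T)[d>0]; Q.append(P)
Q=np.concatenate(Q)
for nm,c,zb in [('tall',(.637,-.2205),.12),('short',(.5,-.232),.105),('spool',(.419,-.3715),.06),('bob',(.546,-.3705),.05),('p1',(.4335,.2247),.19),('p2',(.559,.396),.15),('p3',(.619,.2067),.09),('p4',(.431,.39),.06)]:
    o=[]
    for yaw in (90,120,150,0,30,60):   # closing dir = yaw-90 axis; here a = angle of long axis
        a=np.radians(yaw-90); D=Q[:,:2]-c
        l=np.abs(D@[np.cos(a),np.sin(a)]); w=np.abs(D@[-np.sin(a),np.cos(a)])
        far=(Q[:,2]>zb)&(Q[:,2]<.35)&(np.hypot(*D.T)>.03)
        g=np.maximum(l-.0935,w-.0375)[far]
        o.append((yaw,round(g.min()*1000)))
    print(nm,o)
E
```

```text
tall [(90, 34), (120, 48), (150, 27), (0, -4), (30, -8), (60, -3)]
short [(90, 28), (120, 18), (150, 60), (0, 33), (30, 20), (60, 21)]
spool [(90, 33), (120, 28), (150, 44), (0, 5), (30, 2), (60, -2)]
bob [(90, 18), (120, 10), (150, 36), (0, 18), (30, 22), (60, 13)]
p1 [(90, 121), (120, 142), (150, 100), (0, 177), (30, 198), (60, 143)]
p2 [(90, 2), (120, 12), (150, 53), (0, 52), (30, 8), (60, 0)]
p3 [(90, 25), (120, 9), (150, 8), (0, 8), (30, 47), (60, 64)]
p4 [(90, 48), (120, 54), (150, 14), (0, 17), (30, 10), (60, 50)]
```

Request:
servo_tool(
  deltas="3.6 3.4 0.9 5 88; 3.6 3.4 0.9 5 88; 3.6 3.4 0.9 5 88; 3.6 3.4 0.9 5 88; 3.6 3.4 0.9 5 88",
  grip_force=25,
)

```text
time: 0.52
ee_pos: [0.3299, -0.5112, 0.2747]
ee_rot: [[0.754, 0.656, 0.0], [0.656, -0.754, 0.001], [0.001, -0.001, -1.0]]
force: [1.0, 0.2, -0.3]
opening: 0.997
finger_force: 0.0
```

Request:
servo_tool(
  deltas="3.6 3.4 0.7 5 88; 3.6 3.4 0.7 5 88; 3.6 3.4 0.7 5 88; 3.6 3.4 0.7 5 88; 3.6 3.4 0.7 5 88",
)

```text
time: 0.93
ee_pos: [0.4741, -0.3749, 0.3028]
ee_rot: [[0.406, 0.914, 0.0], [0.914, -0.406, 0.001], [0.001, -0.0, -1.0]]
force: [1.3, -0.9, 0.1]
opening: 0.998
finger_force: 0.0
```

Request:
servo_tool(
  deltas="3.6 3.4 0 4.8 88; 3.6 3.4 0 4.8 88; 3.6 3.4 0 4.8 88; 3.6 3.4 0 4.8 88; 3.6 3.4 0 4.8 88",
)

```text
time: 1.35
ee_pos: [0.6181, -0.2385, 0.302]
ee_rot: [[-0.001, 1.0, -0.0], [1.0, 0.001, 0.001], [0.001, -0.0, -1.0]]
force: [0.7, -1.3, 0.3]
opening: 1.002
finger_force: 0.0
```

Request:
servo_tool(
  deltas="0.47 0.45 -1 0 88; 0.47 0.45 -2 0 88; 0.47 0.45 -3 0 88; 0.47 0.45 -3.5 0 88; 0.47 0.45 -3.5 0 88",
)

```text
time: 1.77
ee_pos: [0.6304, -0.2209, 0.154]
ee_rot: [[0.002, 1.0, -0.013], [1.0, -0.002, 0.005], [0.005, -0.013, -1.0]]
force: [-0.9, 0.2, -0.2]
opening: 0.996
finger_force: 0.0
```

Request:
servo_tool(
  deltas="0 0 -0.8 0 88; 0 0 -1.6 0 88; 0 0 -2.3 0 88; 0 0 -2.53 0 88; 0 0 -2.53 0 88",
)

```text
time: 2.18
ee_pos: [0.6335, -0.2228, 0.0594]
ee_rot: [[0.003, 1.0, -0.004], [1.0, -0.003, 0.002], [0.002, -0.004, -1.0]]
force: [-1.9, 0.4, -0.2]
opening: 1.0
finger_force: 0.0
```

Request:
servo_tool(
  deltas="0 0 0 0 20; 0 0 0 0 20; 0 0 0 0 20; 0 0 0 0 20; 0 0 0 0 20",
)

```text
time: 2.6
ee_pos: [0.6363, -0.2237, 0.0633]
ee_rot: [[0.002, 1.0, 0.003], [1.0, -0.002, -0.001], [-0.001, 0.003, -1.0]]
force: [1.3, 0.7, 0.0]
opening: 0.645
finger_force: 0.0
```

Request:
servo_tool(
  deltas="0 0 0 0 20; 0 0 0 0 20; 0 0 0 0 20; 0 0 0 0 20; 0 0 0 0 20",
)

```text
time: 3.02
ee_pos: [0.6359, -0.2235, 0.0621]
ee_rot: [[0.002, 1.0, 0.001], [1.0, -0.002, -0.0], [-0.0, 0.001, -1.0]]
force: [1.3, 0.0, 1.7]
opening: 0.444
finger_force: 24.8
```

Request:
servo_tool(
  deltas="0 0 0.2 0 20; 0 0 0.6 0 20; 0 0 1.2 0 20; 0 0 1.8 0 20; 0 0 2.4 0 20",
)

```text
time: 3.43
ee_pos: [0.634, -0.2229, 0.1575]
ee_rot: [[0.002, 1.0, -0.003], [1.0, -0.002, 0.001], [0.001, -0.003, -1.0]]
force: [1.4, -0.5, -1.2]
opening: 0.442
finger_force: 24.6
```

Request:
servo_tool(
  deltas="0 0 0.7 0 20; 0 0 1.4 0 20; 0 0 2.1 0 20; 0 0 2.6 0 20; 0 0 2.6 0 20",
)

```text
time: 3.85
ee_pos: [0.6373, -0.2242, 0.2677]
ee_rot: [[0.003, 1.0, 0.008], [1.0, -0.002, -0.003], [-0.003, 0.008, -1.0]]
force: [1.1, 0.0, 0.0]
opening: 0.44
finger_force: 24.6
```

```bash
python3 - <<'E'
from h import *
s=shot('side',1)[0]
cv2.imwrite('pics/s1.png',cv2.resize(s[100:340,180:480],(600,480))[:,:,::-1])
E
```

```text
(no output)
```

View pics/s1.png

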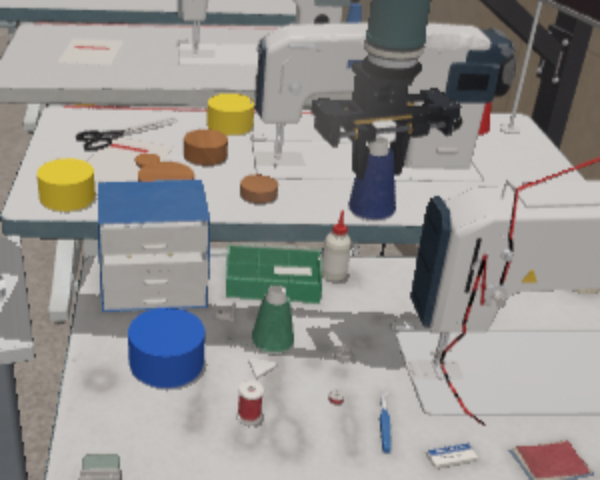

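The side picture shows the tall cone held upright at crop (372,180), with the short cone, spool, bobbin and oil bottle undisturbed. Next I'll carry it over to plinth 1.

Request:
servo_tool(
  deltas="-0.2 0.5 0 0 20; -0.6 1.3 0 0 20; -1.0 2.2 0 0 20; -1.4 3.0 0 0 20; -1.7 3.74 0 0 20",
)

```text
time: 4.32
ee_pos: [0.564, -0.0719, 0.258]
ee_rot: [[0.003, 1.0, -0.006], [1.0, -0.003, 0.001], [0.001, -0.006, -1.0]]
force: [0.9, 0.4, -0.5]
opening: 0.441
finger_force: 24.6
```

Request:
servo_tool(
  deltas="-0.34 0.75 0 0 20; -0.68 1.5 0 0 20; -1.02 2.24 0 0 20; -1.36 3.0 0 0 20; -1.7 3.74 0 0 20",
)

```text
time: 4.73
ee_pos: [0.4966, 0.077, 0.2585]
ee_rot: [[0.003, 1.0, -0.005], [1.0, -0.003, -0.0], [-0.0, -0.005, -1.0]]
force: [-0.1, 0.1, -0.4]
opening: 0.44
finger_force: 24.6
```

Request:
servo_tool(
  deltas="-0.4 0.9 0 0 20; -0.8 1.8 0 0 20; -1.2 2.7 0 0 20; -1.5 3.4 0 0 20; -1.67 3.73 0 0 20",
)

```text
time: 5.15
ee_pos: [0.4292, 0.2273, 0.2586]
ee_rot: [[-0.0, 1.0, -0.005], [1.0, 0.0, -0.001], [-0.001, -0.005, -1.0]]
force: [0.7, -0.9, -1.0]
opening: 0.441
finger_force: 24.6
```

Request:
servo_tool(
  deltas="0 0 0 0 20; 0 0 0 0 20; 0 0 0 0 20; 0 0 0 0 20; 0 0 0 0 20",
)

```text
time: 5.57
ee_pos: [0.4328, 0.224, 0.261]
ee_rot: [[0.004, 1.0, -0.001], [1.0, -0.004, -0.001], [-0.001, -0.001, -1.0]]
force: [0.4, 0.2, -1.5]
opening: 0.442
finger_force: 24.6
```

```bash
python3 - <<'E'
from h import *
from station import readout
print(readout.observe()['ee_pos'])
s,d,K,T=shot('side',2); t=shot('top',2)[0]
P=cloud(d,K,T); hsv=cv2.cvtColor(s,cv2.COLOR_RGB2HSV)
m=cv2.inRange(hsv,(100,80,30),(125,255,150))>0
m&=(np.abs(P[...,0]-.43)<.06)&(np.abs(P[...,1]-.2)<.06)&(P[...,2]>.15)
W=P[m]; print(m.sum(), W.min(0),W.max(0))
for z in np.arange(.19,.30,.01):
    q=W[np.abs(W[:,2]-z)<.005]
    if len(q)>5: print(round(z,2),len(q),q.min(0).round(4)[:2],q.max(0).round(4)[:2])
o=np.hstack([cv2.resize(s[100:300,200:360],(400,500)),cv2.resize(t[130:290,150:310],(400,500))])
cv2.imwrite('pics/s2.png',o[:,:,::-1])
E
```

```text
[0.43275831 0.22400942 0.26097285]
355 [0.40233371 0.18970439 0.20756431] [0.46289047 0.23223549 0.29643166]
0.21 32 [0.4023 0.1907] [0.4605 0.2215]
0.22 48 [0.4029 0.1897] [0.4614 0.2259]
0.23 48 [0.4033 0.1926] [0.4629 0.2298]
0.24 41 [0.4046 0.1925] [0.457  0.2322]
0.25 46 [0.4066 0.1926] [0.4589 0.2198]
0.26 34 [0.4069 0.1958] [0.4528 0.218 ]
0.27 37 [0.409  0.1977] [0.4538 0.2139]
0.28 30 [0.4126 0.1972] [0.4502 0.2145]
0.29 33 [0.4123 0.2017] [0.4504 0.2184]
```

View pics/s2.png

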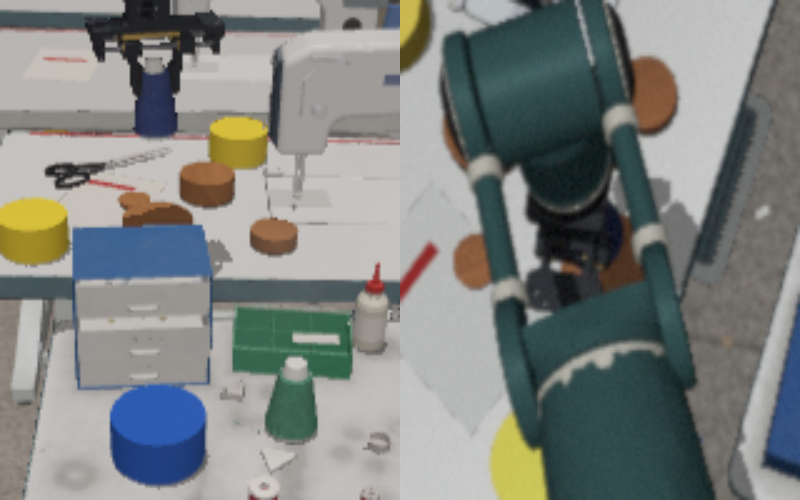

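The tall cone hangs upright over plinth 1. Its foot edge is at y≈0.19, so its centre is about (0.432, 0.222). I'll lower it now.

Request:
servo_tool(
  deltas="0 0 -0.5 0 20; 0 0 -1.2 0 20; 0 0 -1.9 0 20; 0 0 -2.5 0 20; 0 0 -2.9 0 20",
)

```text
time: 6.08
ee_pos: [0.4314, 0.2239, 0.1429]
ee_rot: [[0.004, 1.0, -0.003], [1.0, -0.004, -0.001], [-0.001, -0.003, -1.0]]
force: [-0.6, 0.8, -1.2]
opening: 0.439
finger_force: 24.6
```

Request:
servo_tool(
  deltas="0 0 -0.2 0 20; 0 0 -0.35 0 20; 0 0 -0.45 0 20; 0 0 -0.5 0 20; 0 0 -0.5 0 20",
)

```text
time: 6.5
ee_pos: [0.4331, 0.2253, 0.1261]
ee_rot: [[0.003, 1.0, 0.001], [1.0, -0.003, 0.001], [0.001, 0.001, -1.0]]
force: [-0.1, -0.1, -1.1]
opening: 0.445
finger_force: 24.6
```

Request:
servo_tool(
  deltas="0 0 0 0 20; 0 0 0 0 20; 0 0 -0.03 0 20; 0 0 -0.05 0 20; 0 0 -0.05 0 20",
)

```text
time: 6.92
ee_pos: [0.4324, 0.2251, 0.1236]
ee_rot: [[0.002, 1.0, 0.0], [1.0, -0.002, 0.0], [0.0, 0.0, -1.0]]
force: [-0.2, -0.0, -2.1]
opening: 0.438
finger_force: 24.6
```

Request:
servo_tool(
  deltas="0 0 -0.03 0 20; 0 0 -0.05 0 20; 0 0 -0.05 0 20; 0 0 -0.05 0 20; 0 0 -0.05 0 20",
)

```text
time: 7.33
ee_pos: [0.4327, 0.2253, 0.1219]
ee_rot: [[0.003, 1.0, 0.001], [1.0, -0.003, 0.0], [0.0, 0.001, -1.0]]
force: [0.0, 0.4, 3.0]
opening: 0.439
finger_force: 24.8
```

Request:
servo_tool(
  deltas="0 0 0 0 45; 0 0 0 0 50; 0 0 0 0 60; 0 0 0 0 75; 0 0 0 0 80",
)

```text
time: 7.75
ee_pos: [0.4323, 0.225, 0.1212]
ee_rot: [[0.002, 1.0, -0.0], [1.0, -0.002, -0.0], [-0.0, -0.0, -1.0]]
force: [0.5, -1.1, -0.4]
opening: 0.771
finger_force: 0.0
```

Request:
servo_tool(
  deltas="0 0 0 0 80; 0 0 0 0 80; 0 0 0.5 0 80; 0 0 1.2 0 80; 0 0 2 0 80",
)

```text
time: 8.17
ee_pos: [0.4309, 0.2244, 0.2005]
ee_rot: [[0.002, 1.0, -0.004], [1.0, -0.002, -0.002], [-0.002, -0.004, -1.0]]
force: [1.1, 0.6, -1.2]
opening: 0.905
finger_force: 0.0
```

Request:
servo_tool(
  deltas="0 0 0.9 0 80; 0.1 -0.7 1.2 0 80; 0.3 -1.7 1.2 0 80; 0.4 -2.7 1.2 0 80; 0.53 -3.6 1.2 0 80",
)

```text
time: 8.58
ee_pos: [0.4538, 0.0796, 0.2503]
ee_rot: [[0.001, 1.0, 0.002], [1.0, -0.001, -0.0], [-0.0, 0.002, -1.0]]
force: [-0.5, 0.2, 0.0]
opening: 0.907
finger_force: 0.0
```

Request:
servo_tool(
  deltas="0.6 -4 0 0 80; 0.6 -4 0 0 80; 0.6 -4 0 0 80; 0.6 -4 0 0 80; 0.6 -4 0 0 80",
)

```text
time: 9.0
ee_pos: [0.4782, -0.0847, 0.2497]
ee_rot: [[0.008, 1.0, 0.001], [1.0, -0.008, -0.003], [-0.003, 0.001, -1.0]]
force: [-0.3, 0.7, -0.3]
opening: 0.909
finger_force: 0.0
```

Request:
servo_tool(
  deltas="0.55 -3.83 0 0 80; 0.55 -3.83 0 0 80; 0.55 -3.83 0 0 80; 0.55 -3.83 0 0 80; 0.55 -3.83 0 0 80",
)

```text
time: 9.42
ee_pos: [0.5002, -0.2365, 0.2494]
ee_rot: [[0.006, 1.0, 0.0], [1.0, -0.006, -0.002], [-0.002, 0.0, -1.0]]
force: [-0.9, -0.5, -0.0]
opening: 0.908
finger_force: 0.0
```

Request:
servo_tool(
  deltas="0 0 0 0 80; 0 0 0 0 80; 0 0 0 0 80",
)

```text
time: 9.67
ee_pos: [0.4995, -0.2306, 0.2493]
ee_rot: [[0.001, 1.0, -0.0], [1.0, -0.001, 0.001], [0.001, -0.0, -1.0]]
force: [0.1, 0.2, -0.1]
opening: 0.91
finger_force: 0.0
```

```bash
python3 - <<'E'
from h import *
s=shot('side',3)[0]; t,d,K,T=shot('top',3); P=cloud(d,K,T)
r=6; u,v=[int(round(x)) for x in proj((.4335,.2247,.174),K,T)]
W=P[v-15:v+16,u-15:u+16]; m=np.abs(W[...,2]-.172)<.008
print('tall tip',m.sum(),W[m].mean(0) if m.any() else '')
o=np.hstack([cv2.resize(s[100:300,200:360],(400,500)),cv2.resize(t[130:290,150:310],(400,500))])
cv2.imwrite('pics/s3.png',o[:,:,::-1])
E
```

```text
tall tip 79 [0.43233025 0.22930101 0.17210565]
```

View pics/s3.png

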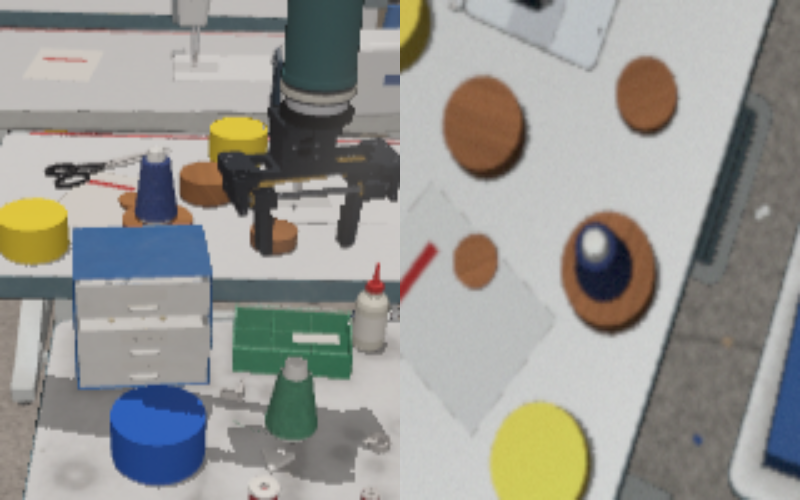

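The tall cone stands on plinth 1 with its tip at (0.432, 0.229), about 4 mm off centre. Next is the short cone.

Request:
servo_tool(
  deltas="0 0 -0.8 0 80; 0 0 -1.7 0 80; 0 0 -2.5 0 80; 0 0 -3.2 0 80; 0 0 -3.6 0 80",
)

```text
time: 10.18
ee_pos: [0.4976, -0.2297, 0.1021]
ee_rot: [[0.001, 1.0, -0.004], [1.0, -0.001, 0.002], [0.002, -0.004, -1.0]]
force: [0.2, 0.2, -0.6]
opening: 0.906
finger_force: 0.0
```

Request:
servo_tool(
  deltas="0 0 -0.6 0 80; 0 0 -1.1 0 80; 0 0 -1.4 0 80; 0 0 -1.48 0 80; 0 0 -1.48 0 80",
)

```text
time: 10.6
ee_pos: [0.4991, -0.2312, 0.0457]
ee_rot: [[0.002, 1.0, -0.002], [1.0, -0.002, 0.001], [0.001, -0.002, -1.0]]
force: [-0.3, -0.3, -0.2]
opening: 0.914
finger_force: 0.0
```

Request:
servo_tool(
  deltas="0 0 0 0 80; 0 0 0 0 20; 0 0 0 0 20; 0 0 0 0 20; 0 0 0 0 20",
)

```text
time: 11.02
ee_pos: [0.5002, -0.2324, 0.0471]
ee_rot: [[0.003, 1.0, 0.001], [1.0, -0.003, -0.001], [-0.001, 0.001, -1.0]]
force: [-0.3, -0.4, 1.1]
opening: 0.629
finger_force: 0.0
```

Request:
servo_tool(
  deltas="0 0 0 0 20; 0 0 0 0 20; 0 0 0 0 20; 0 0 0 0 20; 0 0 0 0 20",
)

```text
time: 11.43
ee_pos: [0.5001, -0.2323, 0.0466]
ee_rot: [[0.002, 1.0, 0.001], [1.0, -0.002, -0.0], [-0.0, 0.001, -1.0]]
force: [0.2, -0.6, 1.3]
opening: 0.469
finger_force: 24.7
```

Request:
servo_tool(
  deltas="0 0 0 0 20; 0 0 0 0 20; 0 0 0 0 20",
)

```text
time: 11.68
ee_pos: [0.5, -0.2323, 0.0466]
ee_rot: [[0.002, 1.0, 0.001], [1.0, -0.002, -0.0], [-0.0, 0.001, -1.0]]
force: [1.2, -0.8, 1.8]
opening: 0.469
finger_force: 24.8
```

Request:
servo_tool(
  deltas="0 0 0.2 0 20; 0 0 0.6 0 20; 0 0 1.2 0 20; 0 0 1.9 0 20; 0 0 2.6 0 20",
)

```text
time: 12.1
ee_pos: [0.4981, -0.2314, 0.1503]
ee_rot: [[0.002, 1.0, -0.003], [1.0, -0.002, 0.002], [0.002, -0.003, -1.0]]
force: [1.5, 0.0, -1.1]
opening: 0.47
finger_force: 24.5
```

Request:
servo_tool(
  deltas="0 0 0.7 0 20; 0 0 1.4 0 20; 0 0 2 0 20; 0 0 2.4 0 20; 0 0 2.4 0 20",
)

```text
time: 12.52
ee_pos: [0.5012, -0.2329, 0.2509]
ee_rot: [[0.002, 1.0, 0.006], [1.0, -0.002, -0.003], [-0.003, 0.006, -1.0]]
force: [0.6, -0.5, -0.1]
opening: 0.472
finger_force: 24.5
```

Request:
servo_tool(
  deltas="0.1 0.4 0 0.3 20; 0.1 1 0 1 20; 0.2 1.8 0 1.6 20; 0.2 2.7 0 2.3 20; 0.3 3.5 0 3 20",
)

```text
time: 12.93
ee_pos: [0.5097, -0.0904, 0.2442]
ee_rot: [[-0.258, 0.966, -0.004], [0.966, 0.258, 0.001], [0.002, -0.004, -1.0]]
force: [0.2, 0.4, -1.2]
opening: 0.471
finger_force: 24.5
```

Request:
servo_tool(
  deltas="0.1 0.9 0 0.7 20; 0.2 1.7 0 1.4 20; 0.2 2.5 0 2.1 20; 0.3 3.3 0 2.8 20; 0.4 4.1 0 3.4 20",
)

```text
time: 13.35
ee_pos: [0.526, 0.0733, 0.2443]
ee_rot: [[-0.53, 0.848, -0.004], [0.848, 0.53, -0.0], [0.001, -0.003, -1.0]]
force: [0.5, 0.1, -1.1]
opening: 0.47
finger_force: 24.5
```

Request:
servo_tool(
  deltas="0.1 0.8 0 0.7 20; 0.2 1.6 0 1.4 20; 0.2 2.4 0 2.1 20; 0.3 3.2 0 2.8 20; 0.4 4.1 0 3.4 20",
)

```text
time: 13.77
ee_pos: [0.5422, 0.2365, 0.2441]
ee_rot: [[-0.755, 0.656, -0.004], [0.656, 0.755, -0.002], [0.001, -0.004, -1.0]]
force: [0.2, 0.3, -1.2]
opening: 0.467
finger_force: 24.5
```

Request:
servo_tool(
  deltas="0.1 0.9 0 0.5 20; 0.2 1.8 0 1 20; 0.3 2.7 0 1.6 20; 0.35 3.5 0 2 20; 0.38 4 0 2.2 20",
)

```text
time: 14.18
ee_pos: [0.5574, 0.3985, 0.2435]
ee_rot: [[-0.866, 0.499, -0.003], [0.499, 0.866, -0.001], [0.002, -0.003, -1.0]]
force: [-0.4, -0.8, -1.7]
opening: 0.47
finger_force: 24.5
```

Request:
servo_tool(
  deltas="0 0 0 0 20; 0 0 0 0 20; 0 0 0 0 20; 0 0 0 0 20; 0 0 0 0 20",
)

```text
time: 14.6
ee_pos: [0.5588, 0.3945, 0.246]
ee_rot: [[-0.864, 0.503, -0.001], [0.503, 0.864, -0.001], [0.0, -0.001, -1.0]]
force: [0.0, -0.4, -1.4]
opening: 0.464
finger_force: 24.5
```

```bash
python3 - <<'E'
from h import *
from station import readout
print(readout.observe()['ee_pos'])
s,d,K,T=shot('side',4); t=shot('top',4)[0]
P=cloud(d,K,T); hsv=cv2.cvtColor(s,cv2.COLOR_RGB2HSV)
m=cv2.inRange(hsv,(60,60,25),(92,255,160))>0
m&=(np.abs(P[...,0]-.56)<.05)&(np.abs(P[...,1]-.38)<.06)&(P[...,2]>.15)
W=P[m]; print(m.sum())
for z in np.arange(.19,.30,.01):
    q=W[np.abs(W[:,2]-z)<.005]
    if len(q)>5: print(round(z,2),len(q),q.min(0).round(4)[:2],q.max(0).round(4)[:2])
o=np.hstack([cv2.resize(s[60:260,200:360],(400,500)),cv2.resize(t[130:290,150:310],(400,500))])
cv2.imwrite('pics/s4.png',o[:,:,::-1])
E
```

```text
[0.5588408  0.39445493 0.24603565]
1101
0.21 31 [0.5282 0.3561] [0.5843 0.3922]
0.22 37 [0.5294 0.3567] [0.5863 0.3995]
0.23 34 [0.5274 0.3593] [0.5842 0.3954]
0.24 34 [0.5326 0.3582] [0.579  0.3938]
0.25 21 [0.5329 0.365 ] [0.5796 0.3972]
0.26 15 [0.5353 0.3693] [0.5787 0.3981]
0.27 14 [0.5357 0.3702] [0.5828 0.411 ]
0.28 7 [0.5524 0.3615] [0.5749 0.3829]
```

View pics/s4.png

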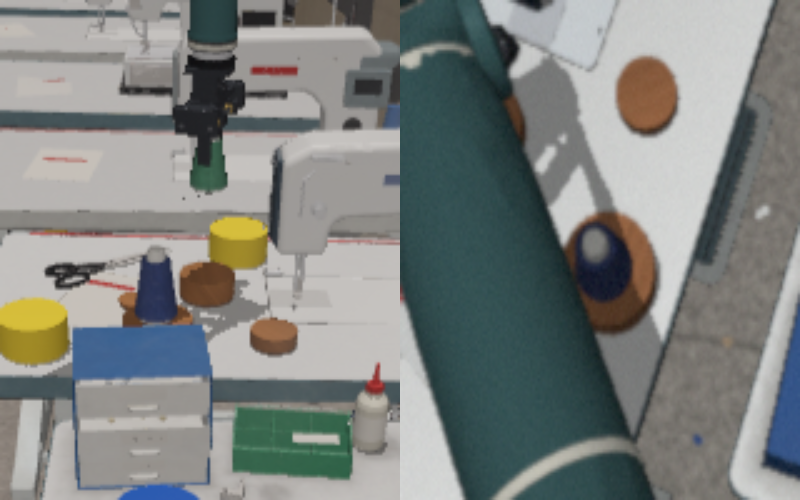

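The short cone is upright over plinth 2, with its foot centre at about (0.557, 0.391). I'll lower it with a small +y correction.

Request:
servo_tool(
  deltas="0 0.07 -0.5 0 20; 0 0.07 -1.2 0 20; 0 0.07 -2 0 20; 0 0.07 -2.7 0 20; 0 0.07 -3.2 0 20",
)

```text
time: 15.12
ee_pos: [0.5578, 0.3972, 0.1156]
ee_rot: [[-0.864, 0.503, -0.002], [0.503, 0.864, -0.002], [0.001, -0.003, -1.0]]
force: [-0.4, -0.6, -1.0]
opening: 0.468
finger_force: 24.5
```

Request:
servo_tool(
  deltas="0 0 -0.25 0 20; 0 0 -0.4 0 20; 0 0 -0.5 0 20; 0 0 -0.56 0 20; 0 0 -0.6 0 20",
)

```text
time: 15.53
ee_pos: [0.5599, 0.3993, 0.0959]
ee_rot: [[-0.865, 0.502, 0.002], [0.502, 0.865, 0.001], [-0.001, 0.002, -1.0]]
force: [-0.2, -0.3, -1.0]
opening: 0.464
finger_force: 24.5
```

Request:
servo_tool(
  deltas="0 0 0 0 20; 0 0 -0.02 0 20; 0 0 -0.04 0 20; 0 0 -0.06 0 20; 0 0 -0.06 0 20",
)

```text
time: 15.95
ee_pos: [0.5589, 0.3988, 0.092]
ee_rot: [[-0.865, 0.502, 0.0], [0.502, 0.865, 0.0], [-0.0, 0.0, -1.0]]
force: [0.4, -0.7, -1.2]
opening: 0.467
finger_force: 24.5
```

Request:
servo_tool(
  deltas="0 0 -0.02 0 20; 0 0 -0.03 0 20; 0 0 -0.03 0 20; 0 0 -0.03 0 20; 0 0 -0.03 0 20",
)

```text
time: 16.37
ee_pos: [0.5589, 0.3987, 0.0907]
ee_rot: [[-0.865, 0.502, 0.0], [0.502, 0.865, 0.0], [-0.0, 0.0, -1.0]]
force: [-0.2, -0.9, 0.5]
opening: 0.467
finger_force: 24.5
```

Request:
servo_tool(
  deltas="0 0 0 0 50; 0 0 0 0 55; 0 0 0 0 65; 0 0 0 0 75; 0 0 0 0 80",
)

```text
time: 16.78
ee_pos: [0.5589, 0.3988, 0.0908]
ee_rot: [[-0.865, 0.502, 0.0], [0.502, 0.865, 0.0], [-0.0, 0.0, -1.0]]
force: [-0.8, -0.2, 0.1]
opening: 0.824
finger_force: 0.0
```

Request:
servo_tool(
  deltas="0 0 0 0 80; 0 0 0 0 80; 0 0 0.5 0 80; 0 0 1.2 0 80; 0 0 2 0 80",
)

```text
time: 17.2
ee_pos: [0.5574, 0.3977, 0.169]
ee_rot: [[-0.865, 0.502, -0.004], [0.502, 0.865, -0.003], [0.002, -0.004, -1.0]]
force: [0.5, -0.0, -0.3]
opening: 0.91
finger_force: 0.0
```

Request:
servo_tool(
  deltas="0 0 0.9 0 80; -0.2 -0.7 1.8 -0.5 80; -0.4 -1.7 1.8 -1.2 80; -0.6 -2.7 1.8 -1.9 80; -0.7 -3.7 1.8 -2.4 80",
)

```text
time: 17.62
ee_pos: [0.5305, 0.25, 0.2443]
ee_rot: [[-0.741, 0.672, 0.002], [0.672, 0.741, 0.001], [-0.001, 0.002, -1.0]]
force: [-0.3, -1.3, -0.5]
opening: 0.909
finger_force: 0.0
```

Request:
servo_tool(
  deltas="-0.9 -4.8 0 -3.2 70; -0.9 -4.8 0 -3.2 70; -0.9 -4.8 0 -3.2 70; -0.9 -4.8 0 -3.2 70; -0.9 -4.8 0 -3.2 70",
)

```text
time: 18.03
ee_pos: [0.4937, 0.0559, 0.2429]
ee_rot: [[-0.527, 0.85, 0.0], [0.85, 0.527, -0.001], [-0.001, -0.0, -1.0]]
force: [0.6, -0.6, 0.4]
opening: 0.795
finger_force: 0.0
```

Request:
servo_tool(
  deltas="-0.9 -4.8 0 -3.2 60; -0.9 -4.8 0 -3.2 60; -0.9 -4.8 0 -3.2 60; -0.9 -4.8 0 -3.2 60; -0.9 -4.8 0 -3.2 60",
)

```text
time: 18.45
ee_pos: [0.4578, -0.1362, 0.2431]
ee_rot: [[-0.272, 0.962, 0.001], [0.962, 0.272, -0.001], [-0.001, 0.0, -1.0]]
force: [0.9, -0.2, 0.1]
opening: 0.679
finger_force: 0.0
```

Request:
servo_tool(
  deltas="-0.9 -4.8 0 -3.2 60; -0.9 -4.8 0 -3.2 60; -0.9 -4.8 0 -3.2 60; -0.9 -4.8 0 -3.2 60; -0.9 -4.8 0 -3.2 60",
)

```text
time: 18.87
ee_pos: [0.4218, -0.3286, 0.2431]
ee_rot: [[0.004, 1.0, 0.0], [1.0, -0.004, -0.002], [-0.002, 0.0, -1.0]]
force: [0.1, 0.8, 0.4]
opening: 0.677
finger_force: 0.0
```

Request:
servo_tool(
  deltas="-0.11 -1.16 -0.3 0 60; -0.11 -1.16 -0.5 0 60; -0.11 -1.16 -0.5 0 60; -0.11 -1.16 -0.5 0 60; -0.11 -1.16 -0.5 0 60",
)

```text
time: 19.28
ee_pos: [0.4186, -0.3705, 0.2227]
ee_rot: [[0.002, 1.0, -0.0], [1.0, -0.002, 0.001], [0.001, -0.0, -1.0]]
force: [0.1, 0.1, 0.7]
opening: 0.681
finger_force: 0.0
```

```bash
python3 - <<'E'
from h import *
s=shot('side',5)[0]; t,d,K,T=shot('top',5); P=cloud(d,K,T)
for c,h in [((.4335,.2247),.174),((.559,.396),.143)]:
    u,v=[int(round(x)) for x in proj((*c,h),K,T)]
    W=P[v-15:v+16,u-15:u+16]; m=np.abs(W[...,2]-h+.002)<.008
    print('tip',m.sum(),W[m].mean(0).round(4) if m.any() else '')
o=np.hstack([cv2.resize(s[100:340,200:400],(400,480)),cv2.resize(t[130:290,150:310],(400,480))])
cv2.imwrite('pics/s5.png',o[:,:,::-1])
E
```

```text
tip 78 [0.4326 0.229  0.1721]
tip 78 [0.5555 0.3989 0.1417]
```

View pics/s5.png

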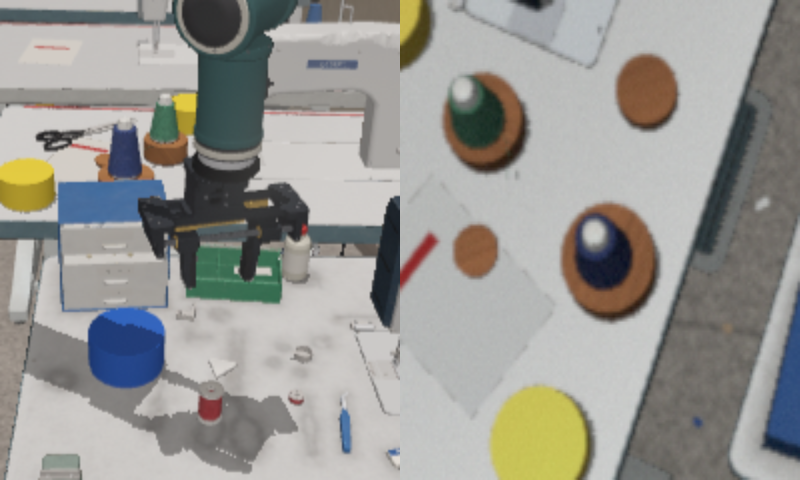

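Both cones stand well: the short cone's tip is at (0.5555, 0.399) against plinth 2's (0.559, 0.396). The gripper is over the spool. I'll grip the spool next.

Request:
servo_tool(
  deltas="0 0 -0.8 0 60; 0 0 -1.7 0 60; 0 0 -2.5 0 60; 0 0 -3.3 0 60; 0 0 -3.9 0 60",
  grip_force=12,
)

```text
time: 19.8
ee_pos: [0.4184, -0.3697, 0.065]
ee_rot: [[0.0, 1.0, -0.001], [1.0, -0.0, 0.001], [0.001, -0.001, -1.0]]
force: [0.2, 0.6, 0.2]
opening: 0.681
finger_force: 0.0
```

Request:
servo_tool(
  deltas="0 0 -0.5 0 60; 0 0 -0.9 0 60; 0 0 -1.2 0 60; 0 0 -1.34 0 60; 0 0 -1.34 0 60",
)

```text
time: 20.22
ee_pos: [0.4183, -0.3706, 0.0124]
ee_rot: [[0.001, 1.0, -0.001], [1.0, -0.001, 0.001], [0.001, -0.001, -1.0]]
force: [0.4, 0.4, 1.2]
opening: 0.68
finger_force: 0.0
```

Request:
servo_tool(
  deltas="0 0 0 0 60; 0 0 0 0 45; 0 0 0 0 20; 0 0 0 0 20; 0 0 0 0 20",
)

```text
time: 20.63
ee_pos: [0.4189, -0.3722, 0.0139]
ee_rot: [[0.003, 1.0, 0.001], [1.0, -0.003, -0.001], [-0.001, 0.001, -1.0]]
force: [0.7, -0.3, 0.8]
opening: 0.404
finger_force: 0.1
```

Request:
servo_tool(
  deltas="0 0 0 0 20; 0 0 0 0 20; 0 0 0 0 20; 0 0 0 0 20; 0 0 0 0 20",
)

```text
time: 21.05
ee_pos: [0.4189, -0.3722, 0.0139]
ee_rot: [[0.003, 1.0, 0.001], [1.0, -0.003, -0.001], [-0.001, 0.001, -1.0]]
force: [0.0, 0.1, 5.4]
opening: 0.39
finger_force: 12.0
```

Request:
servo_tool(
  deltas="0 0 0.2 0 20; 0 0 0.6 0 20; 0 0 1.2 0 20; 0 0 1.9 0 20; 0 0 2.6 0 20",
)

```text
time: 21.47
ee_pos: [0.4176, -0.3709, 0.1174]
ee_rot: [[0.003, 1.0, -0.002], [1.0, -0.003, 0.002], [0.002, -0.002, -1.0]]
force: [0.6, -0.9, -0.1]
opening: 0.39
finger_force: 12.0
```

Request:
servo_tool(
  deltas="0 0 0.7 0 20; 0 0 1.4 0 20; 0 0 2 0 20; 0.2 0.4 2.4 0 20; 0.5 1.1 2.4 -0.3 20",
)

```text
time: 21.88
ee_pos: [0.4399, -0.3308, 0.2182]
ee_rot: [[0.032, 0.999, 0.006], [0.999, -0.032, -0.006], [-0.006, 0.006, -1.0]]
force: [0.4, 0.3, -0.0]
opening: 0.386
finger_force: 12.0
```

Request:
servo_tool(
  deltas="0.3 0.9 0 -0.4 20; 0.6 1.8 0 -0.8 20; 0.9 2.7 0 -1.2 20; 1.2 3.6 0 -1.6 20; 1.5 4.5 0 -2 20",
)

```text
time: 22.3
ee_pos: [0.4982, -0.1459, 0.2131]
ee_rot: [[0.204, 0.979, -0.0], [0.979, -0.204, 0.0], [0.0, -0.0, -1.0]]
force: [0.2, -0.9, -0.3]
opening: 0.39
finger_force: 12.0
```

Request:
servo_tool(
  deltas="0.3 0.9 0 -0.4 20; 0.6 1.8 0 -0.8 20; 0.9 2.7 0 -1.2 20; 1.2 3.6 0 -1.6 20; 1.5 4.5 0 -2 20",
)

```text
time: 22.72
ee_pos: [0.5582, 0.0342, 0.2131]
ee_rot: [[0.37, 0.929, -0.001], [0.929, -0.37, -0.0], [-0.0, -0.0, -1.0]]
force: [0.7, -1.0, -0.1]
opening: 0.387
finger_force: 12.0
```

Request:
servo_tool(
  deltas="0.3 0.9 0 -0.4 20; 0.6 1.8 0 -0.8 20; 0.9 2.7 0 -1.2 20; 1.2 3.6 0 -1.5 20; 1.5 4.37 0 -1.7 20",
)

```text
time: 23.13
ee_pos: [0.6182, 0.2095, 0.2128]
ee_rot: [[0.503, 0.865, -0.001], [0.865, -0.503, 0.0], [-0.0, -0.001, -1.0]]
force: [0.7, 0.1, -0.8]
opening: 0.388
finger_force: 12.0
```

Request:
servo_tool(
  deltas="0 0 0 0 20; 0 0 0 0 20; 0 0 0 0 20; 0 0 0 0 20; 0 0 0 0 20",
)

```text
time: 23.55
ee_pos: [0.6181, 0.2056, 0.2131]
ee_rot: [[0.503, 0.864, -0.0], [0.864, -0.503, -0.0], [-0.001, -0.0, -1.0]]
force: [-0.0, -0.5, -0.2]
opening: 0.39
finger_force: 12.0
```

```bash
python3 - <<'E'
from h import *
s,d,K,T=shot('side',6); P=cloud(d,K,T); hsv=cv2.cvtColor(s,cv2.COLOR_RGB2HSV)
m=(cv2.inRange(hsv,(0,90,40),(8,255,255))|cv2.inRange(hsv,(168,90,40),(180,255,255)))>0
m&=(np.abs(P[...,0]-.62)<.05)&(np.abs(P[...,1]-.19)<.05)&(P[...,2]>.12)
W=P[m]; print(m.sum(),W.min(0),W.max(0),np.median(W,0))
cv2.imwrite('pics/s6.png',cv2.resize(s[60:300,220:460],(500,500))[:,:,::-1])
E
```

```text
73 [0.60161318 0.18202808 0.20672449] [0.63006986 0.20475085 0.24154646] [0.61245332 0.19226398 0.22503116]
```

View pics/s6.png

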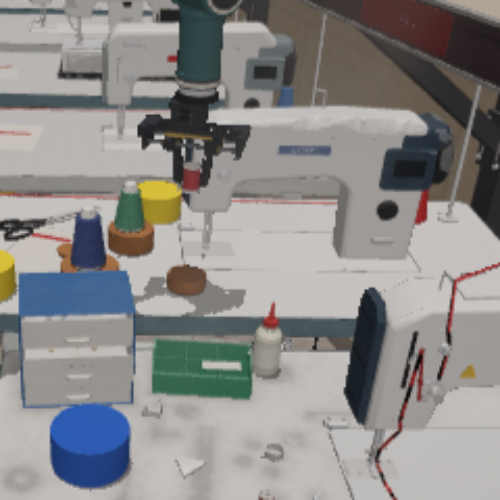

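The spool is held upright over plinth 3. I'll lower it.

Request:
servo_tool(
  deltas="0.02 0.02 -0.5 0 20; 0.02 0.02 -1.3 0 20; 0.02 0.02 -2.2 0 20; 0.02 0.02 -3 0 20; 0.02 0.02 -3.6 0 20",
)

```text
time: 24.02
ee_pos: [0.6177, 0.2063, 0.0664]
ee_rot: [[0.503, 0.864, -0.003], [0.864, -0.503, -0.001], [-0.002, -0.002, -1.0]]
force: [-0.3, -0.4, -0.9]
opening: 0.385
finger_force: 12.0
```

Request:
servo_tool(
  deltas="0 0 -0.25 0 20; 0 0 -0.4 0 20; 0 0 -0.5 0 20; 0 0 -0.56 0 20; 0 0 -0.6 0 20",
)

```text
time: 24.43
ee_pos: [0.6207, 0.2082, 0.0469]
ee_rot: [[0.502, 0.865, 0.003], [0.865, -0.502, 0.001], [0.002, 0.002, -1.0]]
force: [0.1, -0.6, -0.4]
opening: 0.391
finger_force: 12.0
```

Request:
servo_tool(
  deltas="0 0 0 0 20; 0 0 -0.02 0 20; 0 0 -0.04 0 20; 0 0 -0.06 0 20; 0 0 -0.06 0 20",
)

```text
time: 24.85
ee_pos: [0.6193, 0.208, 0.0429]
ee_rot: [[0.502, 0.865, 0.0], [0.865, -0.502, 0.0], [0.0, 0.0, -1.0]]
force: [-0.3, -0.0, -0.2]
opening: 0.387
finger_force: 12.0
```

Request:
servo_tool(
  deltas="0 0 -0.01 0 20; 0 0 -0.02 0 20; 0 0 -0.02 0 20; 0 0 -0.02 0 20; 0 0 -0.02 0 20",
)

```text
time: 25.27
ee_pos: [0.6193, 0.2079, 0.0419]
ee_rot: [[0.502, 0.865, 0.0], [0.865, -0.502, 0.0], [0.0, 0.0, -1.0]]
force: [-0.5, -0.1, 0.2]
opening: 0.389
finger_force: 12.0
```

Request:
servo_tool(
  deltas="0 0 0 0 45; 0 0 0 0 55; 0 0 0 0 60; 0 0 0.2 0 60; 0 0 0.8 0 60",
)

```text
time: 25.68
ee_pos: [0.6159, 0.2069, 0.0703]
ee_rot: [[0.502, 0.865, -0.008], [0.865, -0.502, -0.002], [-0.006, -0.006, -1.0]]
force: [0.1, -0.2, -0.8]
opening: 0.681
finger_force: 0.0
```

Request:
servo_tool(
  deltas="0 0 0.9 0 60; 0 0 1.8 0 60; 0 0 2.8 0 60; -0.2 -0.3 3.7 0.5 60; -0.4 -1 3.9 1.2 60",
)

```text
time: 26.1
ee_pos: [0.6071, 0.1709, 0.2391]
ee_rot: [[0.404, 0.915, 0.013], [0.915, -0.404, 0.005], [0.009, 0.01, -1.0]]
force: [1.1, -0.3, 0.7]
opening: 0.682
finger_force: 0.0
```

Request:
servo_tool(
  deltas="-0.7 -4.5 0 5.5 50; -0.7 -4.5 0 5.5 50; -0.7 -4.5 0 5.5 50; -0.7 -4.5 0 5.5 50; -0.7 -4.5 0 5.5 50",
)

```text
time: 26.52
ee_pos: [0.5743, -0.0155, 0.2309]
ee_rot: [[-0.062, 0.998, 0.001], [0.998, 0.062, -0.002], [-0.002, 0.001, -1.0]]
force: [0.0, -0.4, -0.1]
opening: 0.568
finger_force: 0.0
```

Request:
servo_tool(
  deltas="-0.6 -4.5 0 5.5 36; -0.6 -4.5 0 5.5 36; -0.6 -4.5 0 5.5 36; -0.6 -4.5 0 5.5 36; -0.6 -4.5 0 5.5 36",
)

```text
time: 26.93
ee_pos: [0.5505, -0.1952, 0.2308]
ee_rot: [[-0.516, 0.856, 0.001], [0.856, 0.516, -0.001], [-0.002, -0.0, -1.0]]
force: [0.5, 0.6, 0.5]
opening: 0.408
finger_force: 0.0
```

Request:
servo_tool(
  deltas="-0.13 -4.46 0 5.8 36; -0.13 -4.46 0 5.8 36; -0.13 -4.46 0 5.8 36; -0.13 -4.46 0 5.8 36; -0.13 -4.46 0 5.8 36",
)

```text
time: 27.35
ee_pos: [0.5451, -0.376, 0.2306]
ee_rot: [[-0.866, 0.5, 0.001], [0.5, 0.866, -0.003], [-0.002, -0.002, -1.0]]
force: [0.2, 0.8, -0.8]
opening: 0.406
finger_force: 0.0
```

Request:
servo_tool(
  deltas="0 0 0 0 36; 0 0 0 0 36; 0 0 0 0 36",
)

```text
time: 27.6
ee_pos: [0.546, -0.3696, 0.23]
ee_rot: [[-0.865, 0.503, -0.0], [0.503, 0.865, 0.001], [0.001, 0.001, -1.0]]
force: [-0.2, -0.2, 0.1]
opening: 0.408
finger_force: 0.0
```

```bash
python3 - <<'E'
from h import *
from station import readout
print(readout.observe()['ee_pos'])
s,ds,Ks,Ts=shot('side',7); t,d,K,T=shot('top',7); P=cloud(d,K,T)
for c,h in [((.4335,.2247),.174),((.559,.396),.143),((.619,.2067),.077)]:
    u,v=[int(round(x)) for x in proj((*c,h),K,T)]
    W=P[v-15:v+16,u-15:u+16]; m=np.abs(W[...,2]-h+.002)<.008
    print('tip',m.sum(),W[m].mean(0).round(4) if m.any() else '')
print('bob px',proj((.546,-.3705,.01),Ks,Ts))
o=np.hstack([cv2.resize(s[180:330,290:410],(400,500)),cv2.resize(t[130:290,150:310],(400,500))])
cv2.imwrite('pics/s7.png',o[:,:,::-1])
E
```

```text
[ 0.54597994 -0.36956979  0.23003301]
tip 79 [0.4322 0.2295 0.1726]
tip 81 [0.5555 0.3988 0.1408]
tip 100 [0.6173 0.2095 0.0765]
bob px [347.54057855 296.58339593]
```

View pics/s7.png

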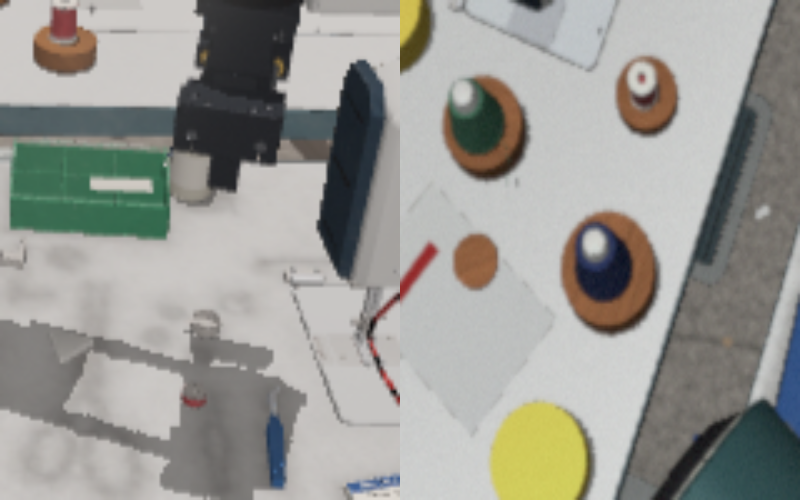

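Tall cone, short cone and spool are all placed, with the spool top at (0.617, 0.2095). The bobbin hasn't moved (side crop (193,397)). I'll go down for it, finishing slowly.

Request:
servo_tool(
  deltas="0 -0.02 -0.8 0 36; 0 -0.02 -1.7 0 36; 0 -0.02 -2.6 0 36; 0 -0.02 -3.5 0 36; 0 -0.02 -4.2 0 36",
  grip_force=10,
)

```text
time: 28.12
ee_pos: [0.5454, -0.3688, 0.0594]
ee_rot: [[-0.866, 0.501, -0.002], [0.501, 0.866, 0.002], [0.002, 0.0, -1.0]]
force: [-0.3, -0.4, -0.5]
opening: 0.408
finger_force: 0.0
```

Request:
servo_tool(
  deltas="0 0 -0.5 0 36; 0 0 -0.8 0 36; 0 0 -1.0 0 36; 0 0 -1.15 0 36; 0 0 -1.25 0 36",
)

```text
time: 28.53
ee_pos: [0.547, -0.3713, 0.0125]
ee_rot: [[-0.865, 0.502, 0.001], [0.502, 0.865, -0.001], [-0.002, -0.0, -1.0]]
force: [0.6, -0.2, -0.0]
opening: 0.411
finger_force: 0.0
```

Request:
servo_tool(
  deltas="0 0 0 0 36; 0 0 -0.03 0 36; 0 0 -0.06 0 36; 0 0 -0.09 0 36; 0 0 -0.12 0 36",
)

```text
time: 28.95
ee_pos: [0.5465, -0.3717, 0.0078]
ee_rot: [[-0.865, 0.502, 0.001], [0.502, 0.865, -0.001], [-0.001, -0.0, -1.0]]
force: [-0.3, -1.1, -0.6]
opening: 0.405
finger_force: 0.0
```

Request:
servo_tool(
  deltas="0 0 0 0 36; 0 0 0 0 36; 0 0 0 0 36",
)

```text
time: 29.2
ee_pos: [0.5461, -0.3714, 0.0072]
ee_rot: [[-0.865, 0.502, 0.0], [0.502, 0.865, -0.0], [-0.0, -0.0, -1.0]]
force: [-0.2, -0.1, 0.2]
opening: 0.408
finger_force: 0.0
```

Down 4 mm more to about z 0.003, then close.

Request:
servo_tool(
  deltas="0 0 -0.03 0 36; 0 0 -0.06 0 36; 0 0 -0.09 0 36; 0 0 -0.1 0 36; 0 0 -0.1 0 36",
)

```text
time: 29.62
ee_pos: [0.5459, -0.3711, 0.0028]
ee_rot: [[-0.865, 0.502, -0.0], [0.502, 0.865, 0.0], [0.001, 0.0, -1.0]]
force: [-0.4, -0.4, 0.7]
opening: 0.409
finger_force: 0.0
```

Request:
servo_tool(
  deltas="0 0 0 0 30; 0 0 0 0 26; 0 0 0 0 15; 0 0 0 0 15; 0 0 0 0 15",
)

```text
time: 30.03
ee_pos: [0.5461, -0.3713, 0.0032]
ee_rot: [[-0.865, 0.502, 0.0], [0.502, 0.865, -0.0], [-0.0, -0.0, -1.0]]
force: [0.6, -0.8, 0.4]
opening: 0.23
finger_force: 10.0
```

Request:
servo_tool(
  deltas="0 0 0 0 15; 0 0 0 0 15; 0 0 0 0 15; 0 0 0 0 15; 0 0 0 0 15",
)

```text
time: 30.45
ee_pos: [0.5461, -0.3714, 0.0032]
ee_rot: [[-0.865, 0.502, 0.0], [0.502, 0.865, -0.0], [-0.0, -0.0, -1.0]]
force: [0.2, -0.5, -0.0]
opening: 0.23
finger_force: 10.0
```

Request:
servo_tool(
  deltas="0 0 0.1 0 15; 0 0 0.4 0 15; 0 0 1.0 0 15; 0 0 1.7 0 15; 0 0 2.5 0 15",
)

```text
time: 30.87
ee_pos: [0.5451, -0.3706, 0.1036]
ee_rot: [[-0.865, 0.502, -0.002], [0.502, 0.865, 0.002], [0.003, 0.0, -1.0]]
force: [1.3, 0.1, 0.5]
opening: 0.229
finger_force: 10.0
```

Request:
servo_tool(
  deltas="0 0 0.8 0 15; 0 0 1.6 0 15; 0 0 2.4 0 15; 0 0 3 0 15; 0 0 3.3 0 15",
)

```text
time: 31.28
ee_pos: [0.5477, -0.3725, 0.2414]
ee_rot: [[-0.865, 0.502, 0.006], [0.502, 0.865, -0.005], [-0.008, -0.001, -1.0]]
force: [0.5, -0.7, 1.4]
opening: 0.224
finger_force: 10.0
```

Request:
servo_tool(
  deltas="-0.05 0.3 0 0.1 15; -0.15 0.9 0 0.3 15; -0.25 1.7 0 0.5 15; -0.4 2.5 0 0.8 15; -0.5 3.3 0 1 15",
)

```text
time: 31.7
ee_pos: [0.5239, -0.2368, 0.2324]
ee_rot: [[-0.906, 0.424, -0.004], [0.424, 0.906, 0.002], [0.005, 0.0, -1.0]]
force: [0.0, 0.7, 0.0]
opening: 0.23
finger_force: 10.0
```

Request:
servo_tool(
  deltas="-0.1 0.8 0 0.2 15; -0.2 1.6 0 0.4 15; -0.4 2.4 0 0.7 15; -0.5 3.2 0 1 15; -0.6 4 0 1.2 15",
)

```text
time: 32.12
ee_pos: [0.4995, -0.077, 0.2326]
ee_rot: [[-0.945, 0.327, -0.004], [0.327, 0.945, 0.001], [0.004, -0.0, -1.0]]
force: [0.3, -0.8, 0.4]
opening: 0.232
finger_force: 10.0
```

Request:
servo_tool(
  deltas="-0.1 0.8 0 0.2 15; -0.2 1.6 0 0.4 15; -0.4 2.4 0 0.7 15; -0.5 3.2 0 1 15; -0.6 4 0 1.2 15",
)

```text
time: 32.53
ee_pos: [0.4753, 0.0824, 0.2327]
ee_rot: [[-0.974, 0.226, -0.004], [0.226, 0.974, -0.0], [0.004, -0.001, -1.0]]
force: [1.0, 1.2, -0.2]
opening: 0.229
finger_force: 10.0
```

Request:
servo_tool(
  deltas="-0.1 0.8 0 0.2 15; -0.2 1.6 0 0.4 15; -0.4 2.4 0 0.7 15; -0.5 3.2 0 1 15; -0.6 4 0 1.2 15",
)

```text
time: 32.95
ee_pos: [0.4513, 0.2419, 0.2327]
ee_rot: [[-0.992, 0.122, -0.004], [0.122, 0.992, -0.002], [0.003, -0.002, -1.0]]
force: [0.1, 0.3, -0.3]
opening: 0.232
finger_force: 10.0
```

Request:
servo_tool(
  deltas="-0.1 0.8 0 0.3 15; -0.25 1.6 0 0.7 15; -0.4 2.4 0 1 15; -0.5 3.2 0 1.3 15; -0.58 3.73 0 1.4 15",
)

```text
time: 33.37
ee_pos: [0.4281, 0.3918, 0.2325]
ee_rot: [[-1.0, -0.001, -0.003], [-0.001, 1.0, -0.002], [0.003, -0.002, -1.0]]
force: [0.7, 0.2, 0.2]
opening: 0.23
finger_force: 10.0
```

Request:
servo_tool(
  deltas="0 0 0 0 15; 0 0 0 0 15; 0 0 0 0 15; 0 0 0 0 15; 0 0 0 0 15",
)

```text
time: 33.78
ee_pos: [0.4309, 0.3886, 0.2347]
ee_rot: [[-1.0, 0.004, -0.0], [0.004, 1.0, -0.001], [0.0, -0.001, -1.0]]
force: [0.1, -0.7, -0.5]
opening: 0.231
finger_force: 10.0
```

Request:
servo_tool(
  deltas="0 0.03 -0.7 0 15; 0 0.03 -1.6 0 15; 0 0.03 -2.5 0 15; 0 0.03 -3.3 0 15; 0 0.03 -4 0 15",
)

```text
time: 34.2
ee_pos: [0.4306, 0.3894, 0.0732]
ee_rot: [[-1.0, 0.004, -0.001], [0.004, 1.0, -0.001], [0.001, -0.001, -1.0]]
force: [0.2, -0.3, -0.0]
opening: 0.23
finger_force: 10.0
```

Request:
servo_tool(
  deltas="0 0 -0.5 0 15; 0 0 -0.8 0 15; 0 0 -1.0 0 15; 0 0 -1.1 0 15; 0 0 -1.2 0 15",
)

```text
time: 34.62
ee_pos: [0.4318, 0.3915, 0.0279]
ee_rot: [[-1.0, 0.003, 0.001], [0.003, 1.0, 0.001], [-0.001, 0.001, -1.0]]
force: [-0.9, 0.4, 0.7]
opening: 0.231
finger_force: 10.0
```

Request:
servo_tool(
  deltas="0 0 0 0 15; 0 0 -0.04 0 15; 0 0 -0.08 0 15; 0 0 -0.12 0 15; 0 0 -0.15 0 15",
)

```text
time: 35.03
ee_pos: [0.4311, 0.3914, 0.0215]
ee_rot: [[-1.0, 0.002, 0.001], [0.002, 1.0, 0.001], [-0.001, 0.001, -1.0]]
force: [-1.0, 0.2, -0.7]
opening: 0.225
finger_force: 10.0
```

Request:
servo_tool(
  deltas="0 0 0 0 15; 0 0 0 0 15; 0 0 0 0 15; 0 0 0 0 15; 0 0 0 0 15",
)

```text
time: 35.45
ee_pos: [0.4309, 0.3911, 0.0212]
ee_rot: [[-1.0, 0.002, 0.0], [0.002, 1.0, 0.0], [-0.0, 0.0, -1.0]]
force: [0.5, 0.5, 0.0]
opening: 0.227
finger_force: 10.0
```

Request:
servo_tool(
  deltas="0 0 -0.04 0 15; 0 0 -0.07 0 15; 0 0 -0.1 0 15; 0 0 -0.13 0 15; 0 0 -0.14 0 15",
)

```text
time: 35.87
ee_pos: [0.4307, 0.3909, 0.0151]
ee_rot: [[-1.0, 0.002, -0.0], [0.002, 1.0, -0.0], [0.0, -0.0, -1.0]]
force: [0.4, 0.3, 0.3]
opening: 0.227
finger_force: 10.0
```

Request:
servo_tool(
  deltas="0 0 0 0 15; 0 0 0 0 15; 0 0 0 0 15",
)

```text
time: 36.12
ee_pos: [0.4309, 0.3911, 0.0155]
ee_rot: [[-1.0, 0.002, 0.0], [0.002, 1.0, -0.0], [-0.0, -0.0, -1.0]]
force: [-0.1, 0.1, -1.2]
opening: 0.229
finger_force: 10.0
```

Now release, rise, and back away from the view.

Request:
servo_tool(
  deltas="0 0 0 0 26; 0 0 0 0 34; 0 0 0 0 40; 0 0 0 0 40; 0 0 0.1 0 40",
)

```text
time: 36.53
ee_pos: [0.4303, 0.3906, 0.0189]
ee_rot: [[-1.0, 0.002, -0.001], [0.002, 1.0, -0.001], [0.001, -0.001, -1.0]]
force: [-0.1, 0.4, -0.1]
opening: 0.453
finger_force: 0.0
```

Request:
servo_tool(
  deltas="0 0 0.4 0 40; 0 0 1.1 0 40; 0 0 2 0 40; 0 0 3 0 40; 0 0 4 0 40",
)

```text
time: 36.95
ee_pos: [0.4302, 0.3906, 0.1808]
ee_rot: [[-1.0, 0.002, -0.001], [0.002, 1.0, -0.001], [0.001, -0.001, -1.0]]
force: [-0.0, -0.0, 0.2]
opening: 0.457
finger_force: 0.0
```

Request:
servo_tool(
  deltas="0 0 1 0 40; 0 0 2 0 40; 0.3 -0.8 2.4 0 40; 0.6 -1.8 2.4 0 40; 0.8 -2.8 2.4 0 40",
)

```text
time: 37.37
ee_pos: [0.4643, 0.2791, 0.2787]
ee_rot: [[-1.0, -0.0, 0.005], [-0.0, 1.0, 0.002], [-0.005, 0.002, -1.0]]
force: [0.1, 0.1, -0.9]
opening: 0.455
finger_force: 0.0
```

Request:
servo_tool(
  deltas="0.3 -5 0 0 40; 0.3 -5 0 0 40; 0.3 -5 0 0 40; 0.3 -5 0 0 40; 0.3 -5 0 0 40",
)

```text
time: 37.78
ee_pos: [0.4744, 0.0765, 0.276]
ee_rot: [[-1.0, 0.003, 0.001], [0.003, 1.0, -0.001], [-0.001, -0.001, -1.0]]
force: [0.3, 0.4, -0.7]
opening: 0.454
finger_force: 0.0
```

Request:
servo_tool(
  deltas="0.3 -5 0 0 40; 0.3 -5 0 0 40; 0.3 -5 0 0 40; 0.3 -5 0 0 40; 0.3 -5 0 0 40",
)

```text
time: 38.2
ee_pos: [0.4864, -0.1236, 0.2761]
ee_rot: [[-1.0, 0.003, 0.001], [0.003, 1.0, -0.001], [-0.001, -0.001, -1.0]]
force: [0.6, 0.5, 0.2]
opening: 0.451
finger_force: 0.0
```

Request:
servo_tool(
  deltas="0 0 0 0 40; 0 0 0 0 40; 0 0 0 0 40; 0 0 0 0 40; 0 0 0 0 40",
)

```text
time: 38.62
ee_pos: [0.4869, -0.1195, 0.2756]
ee_rot: [[-1.0, 0.0, 0.0], [0.0, 1.0, 0.0], [-0.0, 0.0, -1.0]]
force: [-0.4, 0.8, -0.1]
opening: 0.455
finger_force: 0.0
```

```bash
python3 - <<'E'
from h import *
s=shot('side',8)[0]; t,d,K,T=shot('top',8); P=cloud(d,K,T)
for c,h in [((.4335,.2247),.174),((.559,.396),.143),((.619,.2067),.077),((.431,.39),.022)]:
    u,v=[int(round(x)) for x in proj((*c,h),K,T)]; r=15 if h>.03 else 8
    W=P[v-r:v+r+1,u-r:u+r+1]; m=np.abs(W[...,2]-h+.001)<(.008 if h>.03 else .004)
    print(c,m.sum(),W[m].mean(0).round(4) if m.any() else '')
o=np.hstack([cv2.resize(s[130:300,220:380],(400,425)),cv2.resize(t[130:290,150:310],(400,425))])
cv2.imwrite('pics/s8.png',o[:,:,::-1])
E
```

```text
(0.4335, 0.2247) 78 [0.4324 0.2292 0.1728]
(0.559, 0.396) 74 [0.5563 0.3991 0.1414]
(0.619, 0.2067) 101 [0.6173 0.2098 0.077 ]
(0.431, 0.39) 42 [0.4299 0.3923 0.0201]
```

View pics/s8.png

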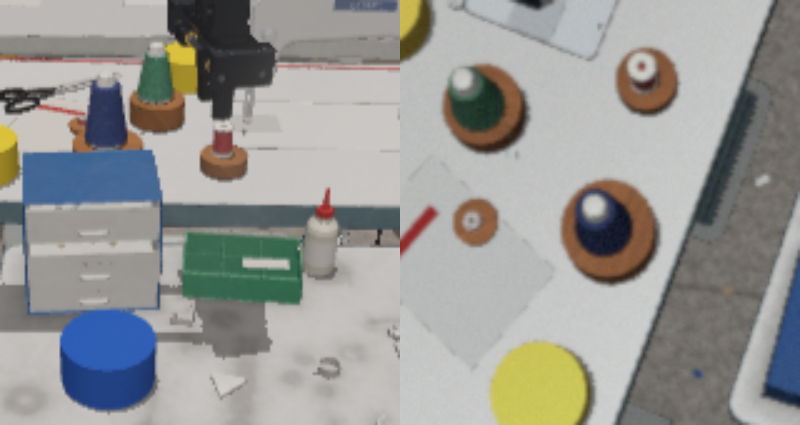

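All four threads stand within 5 mm of their plinth centres, the oil bottle is untouched, and the gripper is clear in the air. Handing in.

```bash
python3 -c "
from station import order
print(order.hand_in())"
```

```text
the job is handed in; nothing more can be done
None
```

The job is handed in: the last check showed all four threads on their matching plinths within about 5 mm of centre, the oil bottle still standing in place, and about 39 s of the 144 s used; the hand-in returned no verdict.

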